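# Set the label unwinder's side guide with its knurled wheel

### The arm

A 6-joint arm with a two-finger parallel gripper is mounted at the origin on a cart in front of the work surface, level with it; the furniture and walls round the work are solid. World frame = base frame: x ahead of the robot, y to its left, z up, the work surface at z = 0. Lengths are in m, angles in rad, forces in N, time in s.
With the tool pointing down it reaches from about 0.325 to 0.775 m from the base axis. Payload 5.5 kg.
Tool frame: the origin (TCP) lies between the finger pads; the fingertips stand 19 mm ahead of it and the grasp point (between the pads) is the TCP (finger_overhang is the distance from the TCP to the fingertips, in m); z points along the fingers, y is the line along which they close (so a half turn about z gives the same grasp; the last joint's range is limited). The gripper opens to 88 mm and grips with 3 to 60 N. Pads are 20 mm wide; open, the fingers measure 115 mm over their backs; the gripper's body (75 mm by 178 mm) begins 61 mm behind the grasp point.
Start: joints at [1.261, 0.091, 1.231, -0, 1.82, -0.057], TCP at [0.15, 0.581, 0.242] pointing down, gripper open.
Joint ranges: [-2.87, 2.87], [-0.86, 2.18], [0.17, 2.46], [-1.51, 4.65], [0.06, 2.69], [-2.65, 2.65]. Speed limits (rad/s): [2.57, 2.57, 3.01, 3.14, 3.14, 3.14].

### API

Orientations are given as [roll, pitch, yaw] about the fixed x, y, z axes, in that order (R = Rz(yaw) Ry(pitch) Rx(roll)).
In Python, from rig import * gives the robot as it stands. The module is installed in compiled form; this text tells all that it offers.
- The arm moves only by the shell command python3 -m inch 'ROWS' [FORCE]. ROWS is a JSON object whose one key "motion" holds a list of rows, each a list of 7 numbers: the opening, from 0 (shut) to 1 (fully open), then the shift along the tool's x, y, z in units of 50 mm (1.0 is 50 mm), then the turn, a rotation vector about the tool's x, y, z in units of 6 degrees (1.0 is 6 degrees). A call has 1 to 8 rows; each row shifts and turns the commanded pose from where the row before left it, along the tool's axes as they then stand; what a row does not reach is not made up. A row lasts 1/10 s, in which the tool goes at most 50 mm and 8.59 degrees, less where a joint would pass 70% of its speed; a pose out of reach is approached as far as the arm can. A call is refused whole if a number of a shift passes 1 or a number of a turn 1, either way. A call with a gripper value outside its range is refused whole. The fingers move at their own pace and stop on an object; FORCE is the grip in N (left out, the last holds). Time passes only in rows, so rows that do not move let the fingers close. It gives the time, the measured TCP pose, the force, the opening and the grip force at its end, in the units of the state.
- observe(): the state, without advancing time (a new reading comes with each control period).
- snapshot(name): name is "side" or "top" or "wrist"; returns a dict with "pixels" (480x640x3 uint8, red, green, blue), "range_z" (480x640 float32, m along the optical axis (not along the pixel's ray), 0 where there is no reading), "camera_matrix" (3x3 intrinsics, pixels), "R" (3x3) and "t" (3): a world point X has camera coordinates R X + t; the wrist camera has in their place "mount" (4x4, takes a point from camera to tool coordinates, whose origin is the TCP and whose axes are the flange's). Camera axes: x right, y down, z forward; pixel columns grow to the right and rows downward; lengths in m; the calibration is good to about 2 mm. A picture is of the moment at which its call begins: read the wrist's pose just before it.
- close_job(): hands the job in; it is judged then, once.
The state is a dict: "time_s": time; "qpos": joint angles; "qvel": joint speeds; "tau": joint torques, N m; "tcp_pos": TCP position; "ee_rot": TCP orientation; "wrist_force": force on the tool from outside, world axes, zero at the start; "moment": the same for the moment, N m; "finger_gap": opening from 0.0 (shut) to 1.0 (fully open); "finger_force": force on a finger pad.
Only numpy, scipy, OpenCV 4.12 (cv2) and the standard library are available. Lean on these libraries where they do the work, as an engineer would, in place of code of your own. Each camera call takes 0.05 s, during which the arm holds its last target. There are 200 camera calls.

### The job

A new roll of labels lies in the unwinder's cradle, but the sliding side guide still stands too far out for its width. Roll the knurled adjuster wheel under a fingertip laid on its top until the pointer on the sliding guide stands opposite the tip of the gauge lug on the scale bar, then lift clear and leave it so. Work the guide only by its wheel: do not touch the guide or the labels, do not squeeze the roll between the cheeks, lift nothing, and leave the things round the unwinder where they are.

Things in the scene. Friction and masses are not known exactly. Their poses are not given: they have to be found in the camera images.
- unwinder: Label unwinder: fixed base plate 200 x 192 mm, 12 mm high. Stands on a white riser board, 136 mm above the bench; origin on the board: plate x -104..+96, y -106..+86 mm; x points from adjuster (front) to roll (rear), y from sliding guide to fixed cheek. Fixed cheek: inner face at y +62, 80 mm high. Scale bar along y at x -40..-16, top 61 mm up.
- adjuster: Knurled steel adjuster wheel, 60 mm diameter, 16 mm wide, upright in a bracket of two dark uprights (62 mm high, unwinder x -92..-60, y -4..+44 mm), axle along the unwinder's x, 45 mm above the riser. Origin: its centre; the body turns. It stays where it is left; drag at the rim 0.7 N; friction with the fingertip 0.5 or more: 4 to 10 N of press on its top is enough. The axle does not give.
- wheel_top (a point): Highest point of the wheel's rim, mid-width, 75 mm above the riser, 13 mm above the uprights, free above; fixed to the unwinder, with its axes. Rolling the wheel's top toward the unwinder's +y drives the guide (by pinion and rack) to +y and closes the gap; the other way opens it. 2.5 mm along the rim move the guide 1 mm.
- guide: Sliding side guide: aluminium cheek 80 mm high on a slide block, with a steel rack (top 65 mm high, unwinder x -51..-43 mm) running along y behind the wheel bracket. Origin: at board height in the plane of the cheek's inner face, at unwinder x = 0. Travels from unwinder y -43 (gap between cheeks 105 mm) to +13 mm (49 mm); starts with a gap of 85 to 105 mm. Not to be touched.
- pointer_tip (a point): Tip of the small dark steel pointer on the guide's rack, above the scale bar, 66 mm above the riser, in the plane of the sliding cheek's inner face; it points to the unwinder's +x (toward the roll). The pointer's top is 68 mm high.
- gauge_tip (a point): Tip of the dark pointed gauge lug screwed to the rear edge of the scale bar, 65 mm above the riser, at unwinder y +6 mm, pointing to -x; axes as the unwinder's. The guide is set when pointer tip and lug tip face each other (same y along the unwinder; 2 mm stay between them in x): the gap is then 56 mm for the 52 mm wide roll.
- label_roll: Loose roll of white labels, 72 mm diameter, 52 mm wide, lying in the cradle with its axis along the unwinder's y, 1 to 2 mm from the fixed cheek. Origin: centre of its end face at the fixed cheek, 59 mm above the riser; from there it extends 52 mm to the unwinder's -y. Top 95 mm above the riser. Not to be touched.
- cutter: Yellow snap-blade box cutter lying on the riser beside the unwinder, 18 x 172 x 20 mm. Origin: centre of its underside. Leave alone.
- terminal: Black handheld terminal lying face up on the riser beside the unwinder, 149 x 72 x 23 mm. Origin: centre of its underside. Leave alone.
- spare_roll: A second roll of white labels, 72 mm in diameter, 52 mm high, standing on its end on the riser beside the unwinder. Origin: centre of its underside. Leave alone.

How it is judged:
By the outcome, as a careful person would: the job done as asked, in the order asked, and still so for the second after the job is handed in, with the robot touching nothing.
It also fails if it takes over 51 s, if anything falls off the work surface, if the arm or the gripper's body presses on something with over 40 N, if the wrist force passes 120 N, or if a joint passes its speed limit or range.

## Working session

There is one attempt and no reset: what is moved stays moved. The work goes in short steps, Python scripts to look and compute and a shell command to move; the robot and the scene stay as the last step left them, time stands still between calls to the robot, and variables do not carry over. Pictures are saved under pics/ and viewed, at most 10 in all, crops included, and the job is handed in when it is done.

```bash
mkdir -p pics
cat > h.py <<'E'
from rig import *
import numpy as np, cv2
from scipy.spatial.transform import Rotation as Ro
def cast(s,u,v,z):
    K=s["camera_matrix"];R=np.array(s["R"]);t=np.array(s["t"])
    c=-R.T@t; d=R.T@np.linalg.inv(K)@np.array([u,v,1.]); return c+d*(z-c[2])/d[2]
def save(n,im): cv2.imwrite("pics/"+n+".png",cv2.cvtColor(im,cv2.COLOR_RGB2BGR))
def pc(s):
    K=s["camera_matrix"];R=np.array(s["R"]);t=np.array(s["t"]);Z=s["range_z"]
    v,u=np.mgrid[:480,:640]; P=np.stack([(u-K[0,2])/K[0,0]*Z,(v-K[1,2])/K[1,1]*Z,Z],-1)
    return (P-t)@R
E
python3 - <<'E'
from h import *
for n in ("top","side"):
    s=snapshot(n); save(n+"0",s["pixels"]); np.savez(n+"0.npz",**s); print(n,s["camera_matrix"],-np.array(s["R"]).T@s["t"])
o=observe(); print(o)
E
```

```text
top [[623.49949043   0.         322.12902723]
 [  0.         623.49949043 239.79059604]
 [  0.           0.           1.        ]] [ 0.44634692 -0.02627116  1.22901698]
side [[584.03258362   0.         310.47654301]
 [  0.         584.03258362 239.30138057]
 [  0.           0.           1.        ]] [0.35692777 0.79909185 0.64651464]
{'time_s': 0.1, 'qpos': array([ 1.26128904e+00,  9.18233567e-02,  1.23174706e+00, -3.30410701e-05,
        1.81978712e+00, -5.66626489e-02]), 'qvel': array([-0.00018084, -0.00061805, -0.00138654,  0.00043489, -0.00059842,
       -0.00044704]), 'tau': array([ 2.25967728e-03, -4.47855806e+01, -4.07570672e+01,  6.99309586e-02,
        2.85117369e-02, -9.63570233e-05]), 'tcp_pos': array([0.15001801, 0.58071345, 0.24060648]), 'ee_rot': array([-3.13982879e+00, -6.79643378e-05,  2.88873984e+00]), 'wrist_force': array([-0.53891993, -0.20484231,  1.0510696 ]), 'moment': array([-0.0176511 ,  0.00188033, -0.00452713]), 'finger_force': 0.0, 'finger_gap': 1.0010673960175074}
```

View pics/top0.png

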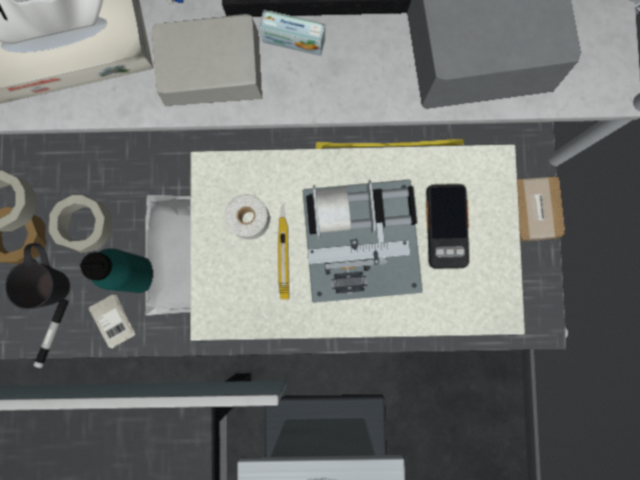

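View pics/side0.png

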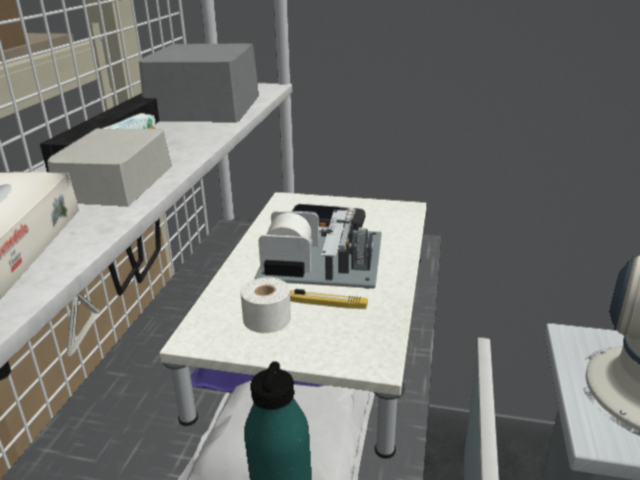

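Top view: the unwinder plate is at about (305-422, 180-302), the wheel bracket near (350,280), the scale bar at row ~252 and the pointer near (376,256). Side view: a low panel stands to the left of the cart, and there is a shelf behind the work.

Run:
```python
from h import *
s=dict(np.load("top0.npz")); P=pc(s); im=s["pixels"]
for n,(u,v) in dict(panel=(100,392),panel2=(260,402),panelr=(270,388),white=(320,470),dark=(325,410),shelf=(350,100),box=(500,50),lbox=(210,60),boxedge=(210,95),board=(210,310),bench=(100,340),wheel=(350,280),plate=(320,285),bottle=(95,265),bottle2=(120,270),vert=(222,430)).items(): print(n,P[v,u].round(3))
c=im[165:315,285:445]; save("topc",cv2.resize(c,(800,750),interpolation=cv2.INTER_CUBIC)[150:750])
# plate corners
m=(abs(P[...,2]-0.148)<.007); 
Q=P[m][:,:2].astype(np.float32); Q=Q[(Q[:,0]>.3)]
print(m.sum(),cv2.minAreaRect(Q))
s=dict(np.load("side0.npz")); P=pc(s)
for n,(u,v) in dict(panel=(485,345),panelb=(485,450),shelf=(200,150)).items(): print(n,P[v,u].round(3))
```

```text
panel [0.287 0.418 0.023]
panel2 [0.277 0.102 0.117]
panelr [0.287 0.095 0.009]
white [0.13  0.002 0.   ]
dark [ 0.132 -0.001 -0.665]
shelf [ 0.74  -0.06   0.348]
box [ 0.764 -0.248  0.459]
lbox [0.779 0.132 0.411]
boxedge [0.741 0.138 0.381]
board [0.439 0.186 0.135]
bench [ 0.384  0.428 -0.   ]
wheel [ 0.484 -0.058  0.212]
plate [ 0.478 -0.008  0.148]
bottle [0.514 0.344 0.254]
bottle2 [0.509 0.326 0.19 ]
vert [ 0.121  0.267 -0.447]
9255 ((0.5567607283592224, -0.07073161005973816), (0.3420838415622711, 0.834858238697052), 1.390008807182312)
panel [0.278 0.089 0.117]
panelb [0.283 0.286 0.116]
shelf [ 0.732 -0.015  0.35 ]
```

View pics/topc.png

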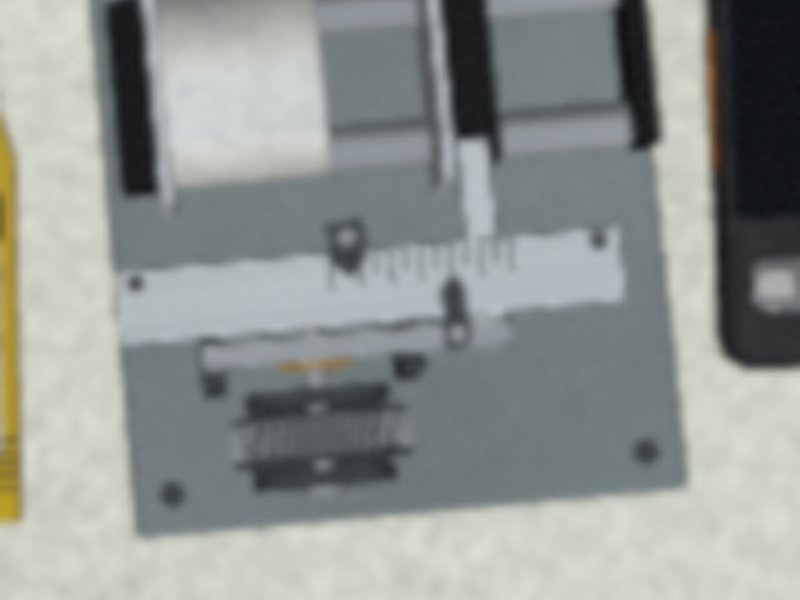

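The crop shows the lug tip at about (347,268), the pointer tip at (452,280) and the wheel centred at about (322,434). The front plate corners are (138,535) and (686,486).

```bash
cat >> h.py <<'E'
def frame(): 
    a=np.load("frame.npz"); return a["o"],a["R"]
def tool(o,p):  # displacement to world p in tool units
    return Ro.from_euler("xyz",o["ee_rot"]).inv().apply(p-o["tcp_pos"])/.05
E
python3 - <<'E'
from h import *
s=dict(np.load("top0.npz")); P=pc(s)
f=lambda x,y,z:cast(s,285+x/5-.4,165+(y+150)/5-.4,z)
a=f(138,535,.148);b=f(686,486,.148)
d=(a-b)[:2];print("front edge",a,b,np.linalg.norm(d)); y=d/np.linalg.norm(d);x=np.array([y[1],-y[0]])
print("yaw",np.arctan2(x[1],x[0]))
mid=(a[:2]+b[:2])/2; o1=mid+x*.104+y*.010
w=f(322,434,.211)[:2]; l=f(347,268,.201)[:2]; p=f(452,280,.202)[:2]
# estimate scene origin from each
for n,q,u in(("plate",o1,(0,0)),("wheel",w,(-.076,.020)),("lug",l,(np.nan,.006))):
    print(n,q-(0 if n=="plate" else x*u[0]+y*u[1]) if n!="lug" else (q-o1)@np.c_[x,y])
print("wheel in o1",(w-o1)@np.c_[x,y],"lug-pointer x,y",(l-p)@np.c_[x,y])
R=np.c_[x,y]; o=w-R@[-.076,.020]; o=(o+o1)/2
np.savez("frame.npz",o=o,R=R)
T=np.r_[o+R@[-.076,.020],.211];print("wheeltop",T)
m=(P[...,2]>.3)&(abs(P[...,1]+.05)<.25);print("shelf x min",P[m][:,0].min())
ob=observe(); print(tool(ob,T))
E
```

```text
front edge [0.45001125 0.00640716 0.148     ] [ 0.46317309 -0.18290024  0.148     ] 0.18976439543612095
yaw 0.06941454855034063
plate [ 0.55964813 -0.07105731]
wheel [ 0.55858938 -0.0707224 ]
lug [-0.02285834  0.00676441]
wheel in o1 [-0.07703297  0.02040753] lug-pointer x,y [0.00715744 0.03409037]
wheeltop [ 0.4819146  -0.05620929  0.211     ]
shelf x min 0.44634692478971627
[ -9.61364551 -10.67175418   0.61030076]
```

```bash
python3 -m inch '{"motion":[[0,0,0,-0.8,0,0,0],[0,0,0,-0.4,0,0,0],[0,-0.3,-0.33,0,0,0,0],[0,-0.6,-0.67,0,0,0,0],[0,-0.6,-0.67,0,0,0,0],[0,-0.6,-0.67,0,0,0,0],[0,-0.6,-0.67,0,0,0,0],[0,-0.6,-0.67,0,0,0,0]]}' 20; python3 -m inch '{"motion":[[0,-0.6,-0.67,0,0,0,0],[0,-0.6,-0.67,0,0,0,0],[0,-0.6,-0.67,0,0,0,0],[0,-0.6,-0.67,0,0,0,0],[0,-0.6,-0.67,0,0,0,0],[0,-0.6,-0.67,0,0,0,0],[0,-0.3,-0.33,0,0,0,0],[0,0,0,0,0,0,0]]}'
python3 -c "
from h import *
o=observe();print(o['tcp_pos'],o['ee_rot'],o['qpos'],o['finger_gap'],o['wrist_force'],tool(o,np.array([.4819,-.0562,.26])))"
```

```text
time_s: 0.9
tcp_pos: [0.2641, 0.3598, 0.3011]
ee_rot: [-3.141, -0.0, 2.889]
wrist_force: [0.6, -0.1, -0.3]
finger_gap: 0.307
finger_force: 0.0
time_s: 1.7
tcp_pos: [0.3989, 0.0999, 0.3009]
ee_rot: [-3.141, -0.001, 2.884]
wrist_force: [-0.8, -0.0, 0.9]
finger_gap: 0.005
finger_force: 0.0
[0.398927   0.09994239 0.30089387] [-3.14053750e+00 -9.90097247e-04  2.88412620e+00] [ 1.63157938e-01 -3.89762612e-01  1.55848751e+00 -6.07675547e-04
  1.97420234e+00 -1.15041063e+00] 0.005271772704538174 [-0.83141504 -0.0431373   0.90557546] [-2.40074465 -2.59650078  0.81824103]
```

```bash
python3 -m inch '{"motion":[[0,-0.4,-0.43,0,0,0,0],[0,-0.5,-0.54,0,0,0,0],[0,-0.5,-0.54,0,0,0,0],[0,-0.5,-0.54,0,0,0,0],[0,-0.4,-0.43,0,0,0,-0.6],[0,0,0,0,0,0,-0.9],[0,0,0,0,0,0,-0.9],[0,0,0,0,0,0,-0.7]]}'; python3 -m inch '{"motion":[[0,0,0,0,0,0,0],[0,0,0,0,0,0,0]]}'
python3 - <<'E'
from h import *
fo,R=frame(); o=observe();print(o['tcp_pos'],o['ee_rot'],o['finger_gap'],o['wrist_force'])
p=np.r_[fo+R@[-.076,.020-.011],.211+.019+.01];print(tool(o,p))
s=snapshot("wrist");save("w1",s["pixels"]);print(s["mount"])
E
```

```text
time_s: 2.5
tcp_pos: [0.4785, -0.0456, 0.3013]
ee_rot: [3.141, -0.001, -3.065]
wrist_force: [0.6, -0.6, 0.6]
finger_gap: 0.003
finger_force: 0.0
time_s: 2.7
tcp_pos: [0.4785, -0.0457, 0.3016]
ee_rot: [3.141, -0.0, -3.071]
wrist_force: [0.6, 0.5, 1.0]
finger_gap: 0.008
finger_force: 0.0
[ 0.47848859 -0.04571745  0.30155969] [ 3.14127620e+00 -1.99475433e-04 -3.07061722e+00] 0.008285098364314961 [0.64548896 0.45380539 1.02707554]
[-0.0533692  -0.43455688  1.23104582]
[[ 2.02381069e-03 -9.70029894e-01 -2.42977179e-01  6.55225010e-02]
 [ 9.99997803e-01  1.83027081e-03  1.02227229e-03  4.52466652e-05]
 [-5.46920639e-04 -2.42978714e-01  9.70031466e-01 -1.43389215e-01]
 [ 0.00000000e+00  0.00000000e+00  0.00000000e+00  1.00000000e+00]]
```

View pics/w1.png

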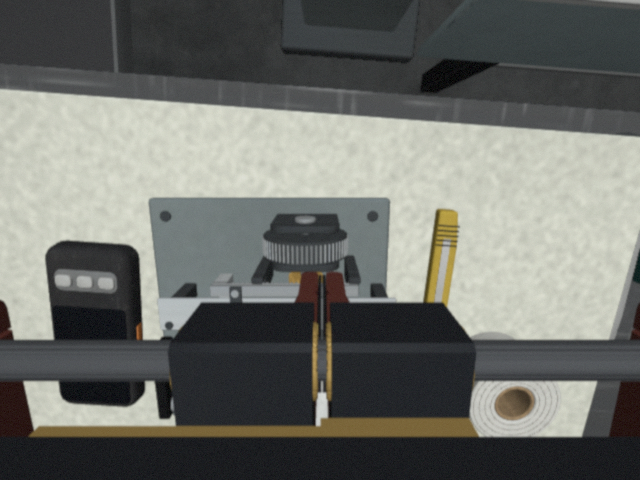

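The wrist view shows the plate edges square with the image, the wheel at columns 263-347, and the shut fingertips at about (322,285), slightly to its +y side. I go down to 10 mm above the wheel, on its -y side.

```bash
python3 -m inch '{"motion":[[0,-0.05,-0.42,0.3,0,0,0],[0,0,0,0.4,0,0,0],[0,0,0,0.4,0,0,0],[0,0,0,0.13,0,0,0],[0,0,0,0.06,0,0,0],[0,0,0,0.06,0,0,0],[0,0,0,0,0,0,0]]}'
python3 -c "
from h import *
fo,R=frame();o=observe();print(o['tcp_pos'],o['wrist_force'],R.T@(o['tcp_pos'][:2]-fo))"
```

```text
time_s: 3.45
tcp_pos: [0.4827, -0.0673, 0.2348]
ee_rot: [-3.141, 0.001, -3.07]
wrist_force: [0.5, 0.7, -0.4]
finger_gap: 0.006
finger_force: 0.0
[ 0.48272693 -0.06731027  0.23479212] [ 0.52821425  0.74884939 -0.35086171] [-0.07595958  0.00886941]
```

```bash
python3 -m inch '{"motion":[[0,0,0,0.04,0,0,0],[0,0,0,0.02,0,0,0],[0,0,0,0.02,0,0,0],[0,0,0,0,0,0,0]]}';python3 -m inch '{"motion":[[0,0,0,0.01,0,0,0],[0,0,0,0,0,0,0]]}'
```

```text
time_s: 3.85
tcp_pos: [0.4825, -0.0674, 0.2301]
ee_rot: [3.142, 0.0, -3.07]
wrist_force: [0.8, 0.5, -0.1]
finger_gap: 0.003
finger_force: 0.0
time_s: 4.05
tcp_pos: [0.4826, -0.0675, 0.2299]
ee_rot: [-3.141, 0.0, -3.07]
wrist_force: [0.5, -0.5, 1.1]
finger_gap: 0.004
finger_force: 0.5
```

```bash
python3 -m inch '{"motion":[[0,0,0,0.01,0,0,0],[0,0,0,0,0,0,0]]}';python3 -m inch '{"motion":[[0,0,0,0.01,0,0,0],[0,0,0,0,0,0,0]]}';python3 -m inch '{"motion":[[0,0,0,0.01,0,0,0],[0,0,0,0,0,0,0]]}'
```

```text
time_s: 4.25
tcp_pos: [0.4826, -0.0675, 0.2296]
ee_rot: [-3.141, 0.001, -3.07]
wrist_force: [-1.1, -0.6, 2.2]
finger_gap: 0.003
finger_force: 1.3
time_s: 4.45
tcp_pos: [0.4827, -0.0675, 0.2293]
ee_rot: [-3.141, 0.001, -3.07]
wrist_force: [-1.0, -0.8, 5.1]
finger_gap: 0.002
finger_force: 2.4
time_s: 4.65
tcp_pos: [0.4827, -0.0676, 0.229]
ee_rot: [-3.141, 0.001, -3.07]
wrist_force: [0.2, -0.1, 7.1]
finger_gap: 0.003
finger_force: 3.1
```

Contact force begins at wheel-top height, so the flat tip bears on the top. I stroke +y by 20 mm.

```bash
python3 -m inch '{"motion":[[0,0,0.05,0,0,0,0],[0,0,0.05,0,0,0,0],[0,0,0.05,0,0,0,0],[0,0,0.05,0,0,0,0]]}';python3 -m inch '{"motion":[[0,0,0.05,0,0,0,0],[0,0,0.05,0,0,0,0],[0,0,0.05,0,0,0,0],[0,0,0.05,0,0,0,0],[0,0,0,0,0,0,0]]}'
python3 - <<'E'
from h import *
fo,R=frame();o=observe();print(R.T@(o['tcp_pos'][:2]-fo))
a=dict(np.load("side0.npz"));s=snapshot("side");save("sidec",np.hstack([cv2.resize(x["pixels"][195:295,290:390],(400,400),interpolation=cv2.INTER_CUBIC) for x in (a,s)]))
E
```

```text
time_s: 5.05
tcp_pos: [0.4821, -0.0579, 0.2302]
ee_rot: [-3.14, 0.003, -3.07]
wrist_force: [-2.5, -1.0, 10.7]
finger_gap: 0.006
finger_force: 5.2
time_s: 5.55
tcp_pos: [0.4814, -0.0472, 0.2291]
ee_rot: [-3.141, 0.002, -3.069]
wrist_force: [-0.4, 0.5, 5.4]
finger_gap: 0.005
finger_force: 3.2
[-0.07591332  0.02903852]
```

View pics/sidec.png

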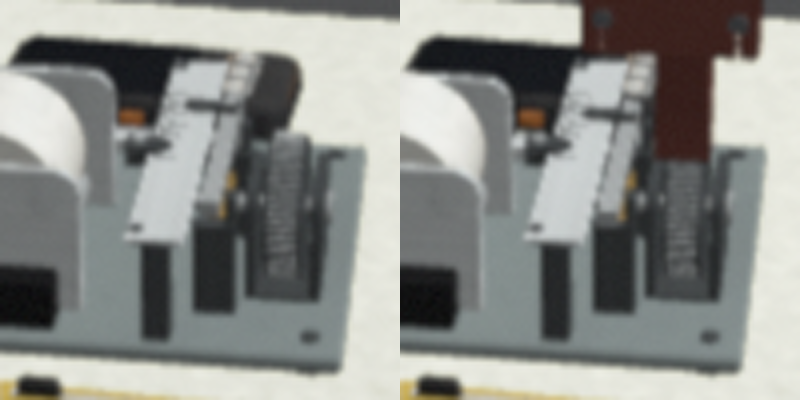

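The pointer moved from row 103 to row 113 in the crop, and the lug tip is at row ~145, which matches 8 mm with no slip. Two more strokes.

```bash
python3 -m inch '{"motion":[[0,0,0,-0.12,0,0,0],[0,0,-0.2,0,0,0,0],[0,0,-0.2,0,0,0,0],[0,0,0,0,0,0,0],[0,0,0,0.08,0,0,0],[0,0,0,0.04,0,0,0],[0,0,0,0,0,0,0]]}';python3 -m inch '{"motion":[[0,0,0.05,0,0,0,0],[0,0,0.05,0,0,0,0],[0,0,0.05,0,0,0,0],[0,0,0.05,0,0,0,0],[0,0,0.05,0,0,0,0],[0,0,0.05,0,0,0,0],[0,0,0.05,0,0,0,0],[0,0,0.05,0,0,0,0]]}'
python3 -m inch '{"motion":[[0,0,0,0,0,0,0],[0,0,0,-0.12,0,0,0],[0,0,-0.2,0,0,0,0],[0,0,-0.2,0,0,0,0],[0,0,0,0,0,0,0],[0,0,0,0.08,0,0,0],[0,0,0,0.04,0,0,0],[0,0,0,0,0,0,0]]}';python3 -m inch '{"motion":[[0,0,0.05,0,0,0,0],[0,0,0.05,0,0,0,0],[0,0,0.05,0,0,0,0],[0,0,0.05,0,0,0,0],[0,0,0.05,0,0,0,0],[0,0,0.05,0,0,0,0],[0,0,0.05,0,0,0,0],[0,0,0.05,0,0,0,0]]}'
python3 - <<'E'
from h import *
fo,R=frame();o=observe();print(R.T@(o['tcp_pos'][:2]-fo))
s=snapshot("side");np.savez("side3.npz",**s);save("sided",cv2.resize(s["pixels"][205:245,318:358],(600,600),interpolation=cv2.INTER_CUBIC))
E
```

```text
time_s: 6.3
tcp_pos: [0.4827, -0.0678, 0.229]
ee_rot: [-3.14, 0.002, -3.07]
wrist_force: [0.6, -1.2, 5.0]
finger_gap: 0.003
finger_force: 2.7
time_s: 7.1
tcp_pos: [0.4814, -0.0473, 0.2293]
ee_rot: [-3.141, 0.002, -3.07]
wrist_force: [-1.0, 0.4, 5.3]
finger_gap: 0.008
finger_force: 2.3
time_s: 7.9
tcp_pos: [0.4827, -0.0678, 0.2291]
ee_rot: [-3.14, 0.002, -3.07]
wrist_force: [-0.4, -1.6, 5.9]
finger_gap: 0.001
finger_force: 2.7
time_s: 8.7
tcp_pos: [0.4814, -0.0473, 0.2293]
ee_rot: [-3.141, 0.002, -3.07]
wrist_force: [-0.7, -0.0, 4.9]
finger_gap: 0.008
finger_force: 2.3
[-0.07592717  0.02890765]
```

View pics/sided.png

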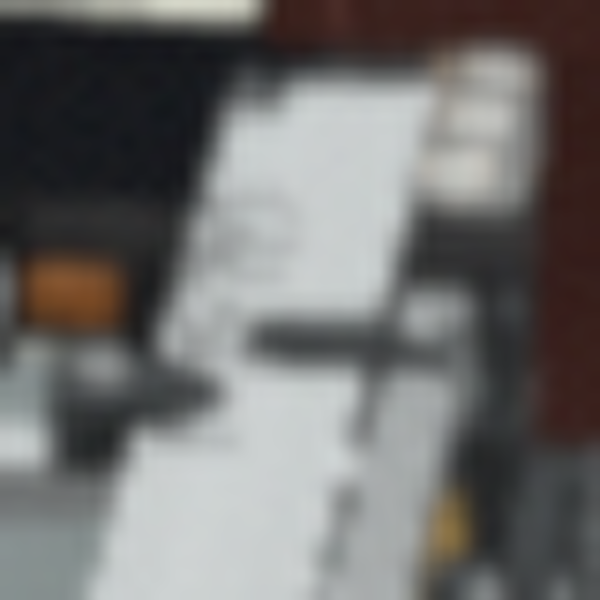

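Side crop (15x): the lug tip is at about (225,393) and the pointer tip at (248,340).

Run:
```python
from h import *
fo,R=frame();s=dict(np.load("side3.npz"))
g=lambda x,y,z:R.T@(cast(s,318+x/15-.47,205+y/15-.47,z)[:2]-fo)*1000
l=g(225,393,.201);p=g(248,340,.202);print(l,p,l-p)
a=dict(np.load("side0.npz"))
g=lambda x,y,z:R.T@(cast(a,290+x/4-.4,195+y/4-.4,z)[:2]-fo)*1000
l=g(170,145,.201);p=g(186,103,.202);print(l,p,l-p)
```

```text
[-27.67668933   7.53304782] [-28.85260331  -4.056135  ] [ 1.17591398 11.58918282]
[-27.01153156   8.05956303] [-29.07937369 -31.07595271] [ 2.06784213 39.13551575]
```

About 10-11.5 mm remain. One more full stroke (8 mm), then lift and measure with both cameras.

```bash
python3 -m inch '{"motion":[[0,0,0,0,0,0,0],[0,0,0,-0.12,0,0,0],[0,0,-0.2,0,0,0,0],[0,0,-0.2,0,0,0,0],[0,0,0,0,0,0,0],[0,0,0,0.08,0,0,0],[0,0,0,0.04,0,0,0],[0,0,0,0,0,0,0]]}';python3 -m inch '{"motion":[[0,0,0.05,0,0,0,0],[0,0,0.05,0,0,0,0],[0,0,0.05,0,0,0,0],[0,0,0.05,0,0,0,0],[0,0,0.05,0,0,0,0],[0,0,0.05,0,0,0,0],[0,0,0.05,0,0,0,0],[0,0,0.05,0,0,0,0]]}'
python3 -m inch '{"motion":[[0,0,0,0,0,0,0],[0,0,0,-0.12,0,0,0],[0,0,-0.2,-0.3,0,0,0],[0,0,-0.2,-0.6,0,0,0],[0,0.4,0,-0.3,0,0,0],[0,0.8,0,0,0,0,0],[0,0.8,0,0,0,0,0],[0,0.8,0,0,0,0,0]]}';python3 -m inch '{"motion":[[0,0,0,0,0,0,0],[0,0,0,0,0,0,0]]}'
python3 - <<'E'
from h import *
s=snapshot("side");np.savez("side4.npz",**s);A=cv2.resize(s["pixels"][208:238,318:348],(400,400),interpolation=cv2.INTER_CUBIC)
s=snapshot("top");np.savez("top4.npz",**s);B=cv2.resize(s["pixels"][236:266,340:370],(400,400),interpolation=cv2.INTER_CUBIC)
save("both",np.hstack([A,B]))
E
```

```text
time_s: 9.55
tcp_pos: [0.4827, -0.0678, 0.2291]
ee_rot: [-3.14, 0.002, -3.07]
wrist_force: [-1.0, -1.0, 4.8]
finger_gap: 0.005
finger_force: 2.7
time_s: 10.35
tcp_pos: [0.4814, -0.0473, 0.2293]
ee_rot: [-3.141, 0.002, -3.07]
wrist_force: [0.5, -0.2, 4.9]
finger_gap: 0.001
finger_force: 2.3
time_s: 11.15
tcp_pos: [0.3415, -0.0774, 0.2938]
ee_rot: [3.141, -0.001, -3.069]
wrist_force: [-1.0, -1.1, 0.9]
finger_gap: 0.004
finger_force: 0.0
time_s: 11.35
tcp_pos: [0.3427, -0.0775, 0.2945]
ee_rot: [-3.141, 0.002, -3.071]
wrist_force: [0.9, -0.2, 0.7]
finger_gap: 0.004
finger_force: 0.0
```

View pics/both.png

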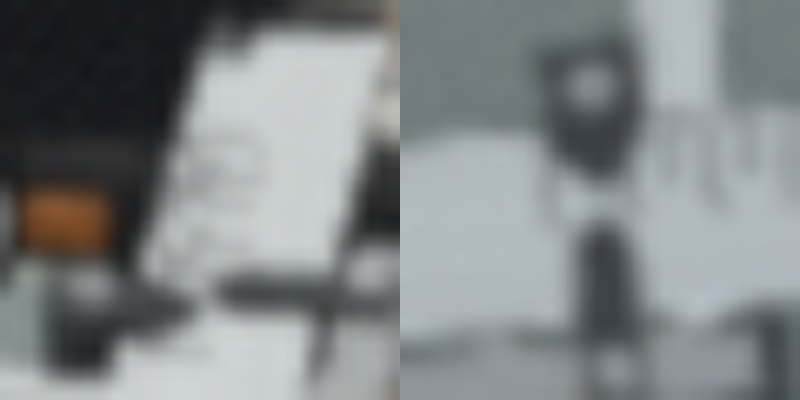

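Both views now show the tips nearly opposite: side crop lug tip (195,303) and pointer tip (215,288); top crop lug centred at about x 590 and pointer at about 608. I measure sub-pixel centre lines.

Run:
```python
from h import *
fo,R=frame()
s=dict(np.load("top4.npz"));G=cv2.cvtColor(s["pixels"],cv2.COLOR_RGB2GRAY).astype(float)
for n,rs,z,w0 in(("lug",range(239,250),.202,6),("ptr",range(252,263),.203,5)):
    for r in rs:
        c0=354 if n=="lug" else 355
        seg=G[r,c0-w0:c0+w0+1];w=np.clip(145-seg,0,None)
        if w.sum()>60:
            u=(w*np.arange(c0-w0,c0+w0+1)).sum()/w.sum();q=R.T@(cast(s,u,r,z)[:2]-fo)*1000;print(n,r,round(u,2),q.round(2),round(w.sum()))
s=dict(np.load("side4.npz"))
g=lambda x,y,z:R.T@(cast(s,318+x/13.33-.46,208+y/13.33-.46,z)[:2]-fo)*1000
l=g(195,303,.201);p=g(215,288,.202);print("side",l,p,l-p)
print(G[238:264,346:363].astype(int))
```

```text
lug 239 352.98 [-7.06  6.85] 436
lug 240 352.85 [-8.7   7.22] 503
lug 241 352.64 [-10.32   7.72] 414
lug 242 352.76 [-11.99   7.68] 358
lug 243 353.13 [-13.7    7.24] 431
lug 244 353.32 [-15.38   7.07] 571
lug 245 353.4 [-17.05   7.09] 600
lug 246 353.85 [-18.77   6.51] 506
lug 247 353.9 [-20.43   6.58] 416
lug 248 354.23 [-22.13   6.2 ] 283
lug 249 354.71 [-23.85   5.56] 94
ptr 253 354.74 [-30.53   6.18] 142
ptr 254 354.76 [-32.18   6.31] 242
ptr 255 354.88 [-33.85   6.26] 279
ptr 256 354.99 [-35.51   6.24] 284
ptr 257 355.04 [-37.16   6.31] 292
ptr 258 355.1 [-38.82   6.36] 308
ptr 259 355.33 [-40.49   6.15] 349
ptr 260 355.48 [-42.16   6.06] 418
ptr 261 354.5 [-43.66   7.81] 424
ptr 262 354.62 [-45.32   7.77] 232
side [-26.85274057   5.89062061] [-29.10208645   3.37300806] [2.24934588 2.51761254]
[[122 121 122 121 119 117 117 115 110 103 107 129 160 181 188 188 185]
 [122 122 122 115 106 101  98  96  92  85  87 112 153 179 187 188 184]
 [121 121 120 110  94  82  83  92  96  88  81 101 145 178 186 189 184]
 [121 121 120 111  94  79  92 117 125 113  90  97 143 178 187 188 184]
 [121
[... 857 characters left out ...]
185 184 185 178 156 113  76  68  91 135 172 183 184 184 183]
 [184 185 185 185 184 179 155 108  72  65  80 121 162 180 182 182 183]
 [183 183 183 184 183 178 154 112  75  65  76 113 155 177 181 181 181]
 [182 181 182 182 181 177 154 112  75  66  73 107 149 176 182 183 183]
 [181 181 182 181 181 177 155 109  74  66  72 100 141 168 178 183 188]
 [177 175 174 173 176 175 150 104  72  66  70  92 121 141 159 175 179]
 [159 156 148 144 146 144 129  97  72  66  70  83 106 124 141 154 153]
 [144 145 133 121 119 117 111  93  80  82  85  90 113 136 146 148 143]
 [144 148 145 138 135 132 127 112 102 116 120 111 121 142 149 149 147]
 [148 150 150 149 149 145 141 125 116 134 140 127 124 142 148 148 147]]
```

Top view has them within ~0.5 mm. The side view says 2.5 mm short, but it is strongly height-sensitive there. I settle it with a close look by the wrist camera, hovering high.

```bash
python3 -m inch '{"motion":[[0,0,0.2,-0.4,0,0,0],[0,-0.5,0,-0.3,0,0,0],[0,-0.7,0,0,0,0,0],[0,-0.7,0,0,0,0,0],[0,-0.7,0,0,0,0,0],[0,-0.6,0,0,0,0,0],[0,-0.4,0,0,0,0,0],[0,0,0,0,0,0,0]]}';python3 -m inch '{"motion":[[0,0,0,0,0,0,0],[0,0,0,0,0,0,0]]}'
python3 - <<'E'
from h import *
fo,R=frame()
o=observe();s=snapshot("wrist");np.savez("w5.npz",tcp=o["tcp_pos"],rot=o["ee_rot"],**s)
M=np.array(s["mount"]);Rt=Ro.from_euler("xyz",o["ee_rot"]).as_matrix();Rc=Rt@M[:3,:3];c=Rt@M[:3,3]+o["tcp_pos"]
s["R"]=Rc.T;s["t"]=-Rc.T@c;np.savez("w5.npz",**s)
q=np.r_[fo+R@[-.028,.006],.2015];p=Rc.T@(q-c);uv=(s["camera_matrix"]@p/p[2])[:2];print(uv,p[2])
u,v=uv.astype(int);print(max(u-40,0),max(v-30,0))
u0,v0=max(u-40,0),max(v-30,0);save("w5",cv2.resize(s["pixels"][v0:v0+60,u0:u0+80],(800,600),interpolation=cv2.INTER_CUBIC))
a=dict(np.load("top0.npz"));G=cv2.cvtColor(a["pixels"],cv2.COLOR_RGB2GRAY).astype(float)
for r in range(250,262):
    w=np.clip(145-G[r,369:382],0,None)
    if w.sum()>60: 
        x=(w*np.arange(369,382)).sum()/w.sum();print(r,x.round(2),(R.T@(cast(a,x,r,.203)[:2]-fo)*1000).round(2))
E
```

```text
time_s: 12.25
tcp_pos: [0.5242, -0.054, 0.3257]
ee_rot: [3.14, -0.005, -3.068]
wrist_force: [-0.4, 0.6, 0.5]
finger_gap: 0.001
finger_force: 0.0
time_s: 12.45
tcp_pos: [0.5214, -0.0545, 0.3291]
ee_rot: [3.142, -0.001, -3.07]
wrist_force: [-1.0, 0.0, 0.8]
finger_gap: 0.006
finger_force: 0.0
[303.58947516 249.03897153] 0.2808082441830578
263 219
251 375.11 [-30.25 -27.58]
252 375.16 [-31.91 -27.49]
253 375.1 [-33.54 -27.23]
254 375.16 [-35.2  -27.17]
255 375.29 [-36.86 -27.22]
256 375.54 [-38.54 -27.48]
257 375.78 [-40.22 -27.7 ]
258 375.72 [-41.86 -27.44]
259 374.64 [-43.34 -25.51]
260 375.2 [-45.07 -26.27]
261 376.03 [-46.83 -27.47]
```

View pics/w5.png

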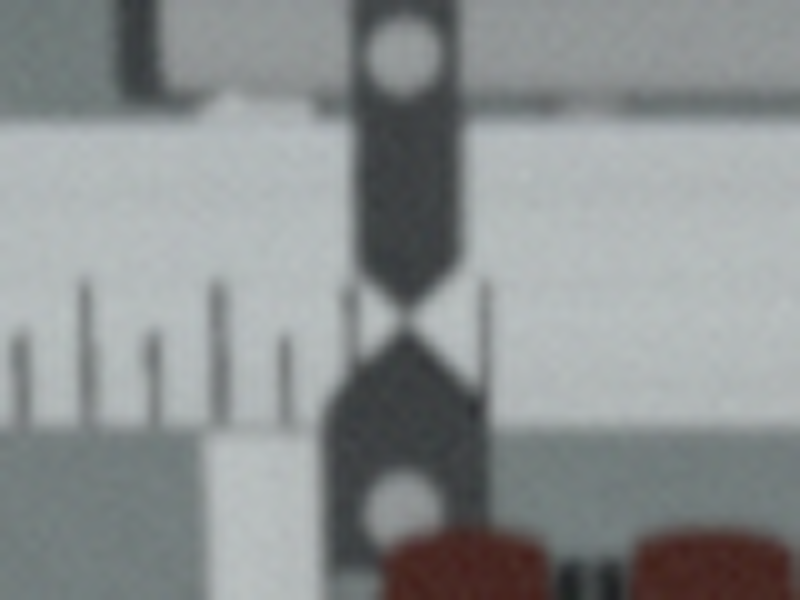

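The close wrist view shows the pointer tip (406,305) and lug tip (406,335) in the same column, both bodies centred at ~408, so they face each other within ~0.2 mm. The arm is clear and touching nothing, so I hand in.

```bash
python3 -c "
from rig import *
print(close_job())"
```

```text
the job is handed in; nothing more can be done
None
```

The guide is set: four strokes on the wheel brought its pointer opposite the gauge lug tip, within about 0.2 mm in the close wrist-camera view, and I handed the job in at about 12.5 s with the arm lifted clear and touching nothing.

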